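# Lock the axle nuts of the green ride wheel

## Robot

A 6-joint arm with a two-finger parallel gripper is mounted at the origin on the work surface. World frame = base frame: x ahead of the robot, y to its left, z up, the work surface at z = 0. Lengths are in m, angles in rad, forces in N, time in s.
With the tool pointing down it reaches from about 0.325 to 0.775 m from the base axis. Payload 9.3 kg.
Tool frame: the origin (TCP) lies midway between the tips of the shut fingers; the grasp point (between the pads) lies 19 mm behind it; z points along the fingers, y is the line along which they close (so a half turn about z gives the same grasp; the last joint's range is limited). The gripper opens to 85 mm and grips with 20 to 120 N. Pads are 22 mm wide; open, the fingers measure 114 mm over their backs; the gripper's body (76 mm by 85 mm) begins 54 mm behind the grasp point. The pads swing forward as they close: fully open they stand 13 mm farther back than shut.
Start: joints at [-1.424, 0.259, 0.021, 1.334, 0, 1.418], TCP at [0.162, -0.525, 0.231] pointing down, gripper open.
Joint ranges: [-3.04, 3.04], [-0.91, 1.82], [-1.04, 1.36], [-1.92, 1.95], [-1.52, 1.45], [-3.14, 3.14]. Speed limits (rad/s): [2.22, 2.22, 2.79, 3.14, 3.14, 3.14].

## Interface

Orientations are given as a rotation vector (axis times angle).
In Python, from cell import r gives the robot as it stands. The module is installed in compiled form; this text tells all that it offers.
- The arm moves only by the shell command python3 -m crank 'ROWS' [FORCE]. ROWS is JSON, a list of rows, each a list of 3 entries, a list of its own where there are three numbers: the turn, a rotation vector about the tool's x, y, z in rad, then the shift along the tool's x, y, z in mm, then the finger opening in mm, from 0 to 85.4. In form: [[[ax, ay, az], [tx, ty, tz], grip], ...]. A call has 1 to 8 rows; each row shifts and turns the commanded pose from where the row before left it, along the tool's axes as they then stand; what a row does not reach is not made up. A row lasts 1/12 s, in which the tool goes at most 41.7 mm and 7.16 degrees, less where a joint would pass 70% of its speed; a pose out of reach is approached as far as the arm can. A call is refused whole if a number of a shift passes 41.7 or a number of a turn 0.125, either way. A call with a gripper value outside its range is refused whole. The fingers move at their own pace and stop on an object; FORCE is the grip in N (left out, the last holds). Time passes only in rows, so rows that do not move let the fingers close. It gives the time, the measured TCP pose, the force, the opening and the grip force at its end, in the units of the state.
- r.observe(): the state, without advancing time (a new reading comes with each control period).
- r.capture(name): name is "scene" or "side" or "wrist"; returns a dict with "frame" (384x512x3 uint8, blue, green, red), "depth" (384x512 float32, m along the optical axis (not along the pixel's ray), 0 where there is no reading), "mtx" (3x3 intrinsics, pixels), "k1" (the pictures are not rectified: a ray, as slopes to the right and down, at radius r is drawn at 1 + k1 r^2 times it, then the intrinsics apply), "pose" (4x4, takes a point from camera to world coordinates); the wrist camera has in their place "tool_from_camera" (4x4, takes a point from camera to tool coordinates, whose origin is the TCP and whose axes are the flange's). Camera axes: x right, y up, looking along -z (the intrinsics and any distortion apply to the point x, -y, -z); pixel columns grow to the right and rows downward; lengths in m; the calibration is good to about 2 mm. A picture is of the moment at which its call begins: read the wrist's pose just before it.
- r.job_done(): hands the job in; it is judged then, once.
Trained networks look in the newest picture that a camera, given by its name, has taken for a name from the list of things; names that differ only in an ending like _2 or _b are one class to them, and where a whole thing is asked for, a point or a joint stands for the part that bears it (a point fixed in the world has none). Each returns a list of dicts, best first, with "conf" (0 to 1); they miss things now and then, are a little off and sometimes report something else, mostly with a low value. They report only what shows in the picture. A call takes as long as a camera call.
- r.outline_of(camera, thing): "mask" (384x512 bool, what is visible of it) and "rect" ([left, top, width, height] in pixels, round what is visible of it).
The state is a dict: "time_s": time; "q": joint angles; "qd": joint speeds; "joint_efforts": joint torques, N m; "position": TCP position; "orientation": TCP orientation; "contact_force": force on the tool from outside, world axes, zero at the start; "wrist_torque": the same for the moment, N m; "width": finger opening in m; "finger_force": force on a finger pad.
Only numpy, scipy, OpenCV 4.12 (cv2) and the standard library are available. Lean on these libraries where they do the work, as an engineer would, in place of code of your own. Each camera call takes 0.05 s, during which the arm holds its last target. There are 200 camera calls.

## Task

On the green wheel that is bolted in its fixture, first turn the tall brass axle nut on top clockwise by hand until it stops. Then lock it: swing the red-handled spanner that sits on the thin nut below it anticlockwise (both seen from above) until it is up against the yellow stop post, and let go. Leave the pale blue wheel, with its own nut and spanner, untouched.

Things in the scene. Friction and masses are not known exactly. Their poses are not given: they have to be found in the camera images.
- green_nut (a joint): The tall brass hex nut on top of the green wheel's upright axle. Value in rad, growing as it turns clockwise seen from above; 0 is loosest, 1.2 is tight, where it stops dead. It starts between 0 and 0.6 and stays where it is left; turning it takes about 0.15 N m.
- green_nut_grip (a point): Centre of that nut, on its upright axis, 123 mm above the bench. 46 mm across flats, 38 mm tall; the 24 mm axle end stands 8 mm above it. z up; turns with the nut; one pair of flats is square to its x, the others every 60 degrees. Black stripe on top at +x: meets the stripe on the axle's end when tight. Below it, the spanner's ring and handle reach 90 mm above the bench. One grasp is enough.
- green_spanner (a joint): The spanner that stays on the thin jam nut under the tall nut and turns level about the same axis. Value in rad, growing anticlockwise from above; at 0.95 it stops dead at the yellow post. It starts between 0 and 0.35 and stays where it is left; moving it takes about 0.35 N m, some 3 N at the handle.
- green_spanner_handle (a point): Middle of the spanner's red handle, 132 mm from the axis, 84.5 mm above the bench, clear air below. x points outward, z up. Handle 55 mm long, 20 wide, 12 tall: pinch across its width or push. Stop post: 12 mm thick, 96 mm tall, 89 mm from the axis. Wheel: 140 mm across, top 77 mm above the bench, on a 200 mm square plate.
- blue_wheel: The pale blue wheel in its fixture, same build and size as the green one, with the same nut and red spanner: not to be touched. Origin: centre of the underside of its base plate, below its axle. The two fixtures stand left and right, at least 320 mm apart, and may swap places.

How it is judged:
On the way, in this order (a step that is already met when the one before it is completed fails the run):
1. the green wheel's tall nut is tight (within 10 degrees of its stop) while its spanner is still well short of the stop post (value of joint green_nut above 1.02 rad and value of joint green_spanner below 0.6 rad), for 0.2 s.
2. the green wheel's spanner is up against its stop post (within 10 degrees) (value of joint green_spanner above 0.77 rad), for 0.2 s.
At the end, for the whole second after the job is handed in: The green wheel's tall nut is within 10 degrees of its tight stop (joint above 1.02 rad), its spanner is within 10 degrees of the yellow stop post (joint above 0.77 rad), at rest and let go, and the blue wheel has not been touched (value of joint green_nut above 1.02 rad and value of joint green_spanner above 0.77 rad and velocity of joint green_spanner below 0.05 rad/s).
It fails at once if the blue wheel, its nut or its spanner is touched by the robot (more than 2 N) (contact force between any of the fingers, the arm and blue_wheel above 2 N).
It also fails if it takes over 48 s, if anything falls off the work surface, if the arm or the gripper's body presses on something with over 40 N, if the wrist force passes 120 N, or if a joint passes its speed limit or range.

## Working session

There is one attempt and no reset: what is moved stays moved. The work goes in short steps, Python scripts to look and compute and a shell command to move; the robot and the scene stay as the last step left them, time stands still between calls to the robot, and variables do not carry over. Pictures are saved under pics/ and viewed, at most 10 in all, crops included, and the job is handed in when it is done.

```bash
mkdir -p pics; cat > h.py <<'E'
import numpy as np, cv2
from scipy.spatial.transform import Rotation as R
from cell import r
def cloud(c,pose):
    K=c["mtx"];d=c["depth"];h,w=d.shape
    u,v=np.meshgrid(np.arange(w),np.arange(h))
    x=(u-K[0,2])/K[0,0];y=(v-K[1,2])/K[1,1]
    rd=np.hypot(x,y);rr=rd.copy()
    for _ in range(10): rr=rd/(1+c["k1"]*rr**2)
    s=np.where(rd>0,rr/np.maximum(rd,1e-9),1)
    P=np.stack([x*s*d,-y*s*d,-d,np.ones_like(d)],-1)
    return (P@np.asarray(pose).T)[...,:3]
def tool():
    o=r.observe();T=np.eye(4);T[:3,:3]=R.from_rotvec(o["orientation"]).as_matrix();T[:3,3]=o["position"];return T
def look(n):
    T=tool();c=r.capture(n)
    return c,cloud(c,c["pose"] if n!="wrist" else T@c["tool_from_camera"])
E
python3 - <<'E'
from h import *
o=r.observe();print(o); print(tool().round(3))
ims=[]
for n in ("scene","side"):
    c,P=look(n);ims.append(c["frame"].copy())
    for t in ("green_nut","green_spanner","green_spanner_handle","blue_wheel"):
        for g in r.outline_of(n,t)[:3]:
            m=g["mask"]&(c["depth"]>0);p=P[m]
            print(n,t,round(g["conf"],2),g["rect"],p.mean(0).round(3) if len(p) else "", np.percentile(p,[2,98],axis=0).round(3).tolist() if len(p) else "")
cv2.imwrite("pics/scene.png",ims[0]);cv2.imwrite("pics/side.png",ims[1])
E
```

```text
{'time_s': 0.0, 'q': array([-1.42359816e+00,  2.59229209e-01,  2.07496788e-02,  1.33368052e+00,
        2.29718938e-05,  1.41820132e+00]), 'qd': array([-0.00071335,  0.00195416, -0.00217927, -0.0012936 , -0.00066441,
        0.00062599]), 'joint_efforts': array([-3.70199283e-03, -5.55643094e+01,  3.44528711e+01,  1.37908937e-02,
       -3.15503812e-04,  3.45729427e-05]), 'position': array([ 0.16239154, -0.52519352,  0.23064129]), 'orientation': array([-3.10501612e+00, -4.68948848e-01, -4.18462372e-05]), 'contact_force': array([ 0.25443289, -0.35942711,  0.11119272]), 'wrist_torque': array([-0.05965468, -0.03248832,  0.02302174]), 'finger_force': 0.0, 'width': 0.08534036657692237}
[[ 0.955  0.295 -0.     0.162]
 [ 0.295 -0.955  0.001 -0.525]
 [ 0.    -0.001 -1.     0.231]
 [ 0.     0.     0.     1.   ]]
scene green_nut 0.59 [232.0, 133.7, 21.6, 21.1] [ 0.466 -0.159  0.128] [[0.439, -0.187, 0.106], [0.482, -0.145, 0.143]]
scene green_spanner 0.92 [182.0, 148.2, 75.9, 21.6] [ 0.509 -0.188  0.088] [[0.432, -0.247, 0.077], [0.596, -0.137, 0.1]]
scene green_spanner_handle 0.74 [184.5, 152.1, 73.8, 13.8] [ 0.506 -0.186  0.088] [[0.433, -0.242, 0.08], [0.594, -0.137, 0.1]]
scene blue_wheel 0.58 [279.1, 219.1, 127.3, 114.2] [0.532 0.243 0.051] [[0.406, 0.133, 0.008], [0.627, 0.321, 0.142]]
side green_nut 0.69 [294.2, 157.5, 25.1, 24.5] [ 0.455 -0.159  0.127] [[0.434, -0.184, 0.104], [0.481, -0.145, 0.143]]
side green_spanner 0.97 [260.5, 151.0, 56.5, 39.6] [ 0.498 -0.188  0.086] [[0.426, -0.347, 0.0], [0.598, -0.137, 0.101]]
side blue_wheel 0.67 [137.6, 258.4, 141.8, 108.2] [0.492 0.25  0.049] [[0.398, 0.126, 0.004], [0.62, 0.323, 0.144]]
```

View pics/scene.png

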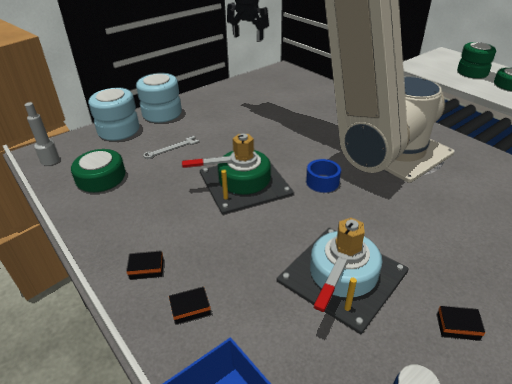

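View pics/side.png

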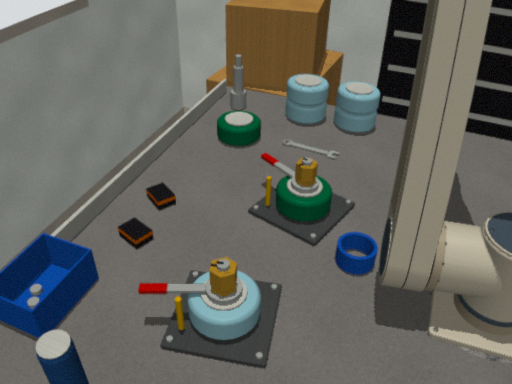

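The scene view shows the green wheel's nut at about px (243,147), its red handle at (193,163) and its post at (225,185). The blue wheel is at (346,262), to the robot's left. The side view agrees, with the green nut at (306,170). I'm moving to above the green wheel for a wrist view.

```bash
python3 -m crank '[[[0,0,0],[30,-19,-8],85],[[0,0,0],[30,-19,-8],85],[[0,0,0],[30,-19,-8],85],[[0,0,0],[30,-19,-8],85],[[0,0,0],[30,-19,-8],85],[[0,0,0],[30,-19,-8],85]]' >/dev/null
python3 -m crank '[[[0,0,0],[30,-19,-5],85],[[0,0,0],[30,-19,-5],85],[[0,0,0],[30,-19,-5],85],[[0,0,0],[30,-19,-5],85],[[0,0,0],[30,-19,-5],85],[[0,0,0],[20,-19,-5],85],[[0,0,0],[0,0,0],85],[[0,0,0],[0,0,0],85]]'
python3 - <<'E'
from h import *
c,P=look("wrist");print(c["tool_from_camera"]);print(tool().round(3))
for t in ("green_nut","green_spanner","green_spanner_handle"):
    for g in r.outline_of("wrist",t)[:2]:
        m=g["mask"]&(c["depth"]>0);p=P[m]
        print(t,round(g["conf"],2),g["rect"],np.median(p,0).round(3),np.percentile(p,[2,98],axis=0).round(3).tolist())
f=c["frame"].astype(int);red=(f[...,2]>130)&(f[...,1]<60)&(f[...,0]<60)&(c["depth"]>0)
print("red",red.sum(),P[red].mean(0).round(3))
cv2.imwrite("pics/w1.png",c["frame"])
E
```

```text
time_s: 1.67
position: [0.4301, -0.2031, 0.3095]
orientation: [3.105, 0.474, 0.001]
contact_force: [-0.1, -0.2, 0.3]
width: 0.0849
finger_force: 0.0
[[-1.41765490e-03  9.54060330e-01  2.99611210e-01  7.64792753e-02]
 [ 9.99998892e-01  1.21619267e-03  8.58886937e-04  3.28758872e-04]
 [ 4.55044998e-04  2.99612095e-01 -9.54060997e-01 -1.41871706e-01]
 [ 0.00000000e+00  0.00000000e+00  0.00000000e+00  1.00000000e+00]]
[[ 0.955  0.297 -0.     0.43 ]
 [ 0.297 -0.955 -0.    -0.204]
 [-0.     0.    -1.     0.309]
 [ 0.     0.     0.     1.   ]]
green_nut 0.8 [213.8, 102.7, 48.3, 57.6] [ 0.461 -0.173  0.141] [[0.436, -0.195, 0.091], [0.482, -0.15, 0.144]]
green_spanner 0.63 [208.0, 13.9, 150.4, 142.6] [ 0.52  -0.207  0.089] [[0.446, -0.251, 0.086], [0.594, -0.142, 0.092]]
green_spanner_handle 0.8 [211.8, 11.8, 143.0, 143.7] [ 0.52  -0.207  0.089] [[0.444, -0.251, 0.087], [0.594, -0.143, 0.092]]
green_spanner_handle 0.22 [209.7, 102.0, 53.5, 58.5] [ 0.461 -0.173  0.141] [[0.435, -0.195, 0.108], [0.481, -0.15, 0.144]]
red 219 [ 0.578 -0.238  0.089]
```

View pics/w1.png

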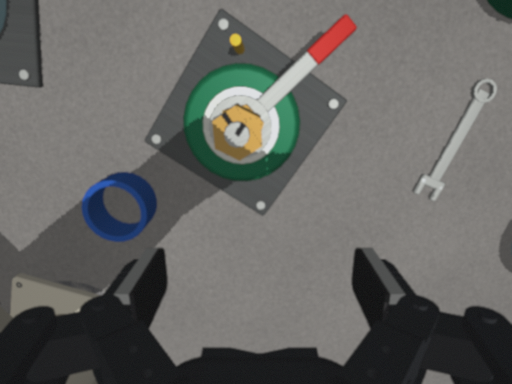

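The wrist view shows the green nut at px (238,128), its black stripe near (227,117), the axle stripe near (240,128), the post at (236,42) and the handle at (332,38). Next I need the nut axis and the flat directions.

```bash
python3 - <<'E'
from h import *
c,P=look("wrist");f=c["frame"].astype(int);d=c["depth"]>0
roi=np.zeros(d.shape,bool);roi[90:170,195:280]=1
top=roi&d&(P[...,2]>0.137)&(P[...,2]<0.156)
n=top.sum();pts=P[top];print(n,np.median(pts[:,2]))
hull=cv2.convexHull((pts[:,:2]*1e4).astype(np.float32))
(cx,cy),rad=cv2.minEnclosingCircle(hull);print("circ",cx/1e4,cy/1e4,rad/1e4)
h=hull[:,0]/1e4
# width of hull vs direction -> flats at minima, centre from mid of extents
for a in range(0,180,5):
    u=np.array([np.cos(np.radians(a)),np.sin(np.radians(a))]);q=h@u;print(a,round((q.max()-q.min())*1e3,1),end="; ")
print()
dark=top&(f.max(-1)<70)
nn,lab,st,ce=cv2.connectedComponentsWithStats(dark.astype(np.uint8))
for i in range(1,nn):
    if st[i,4]>5: print(ce[i],st[i,4],P[lab==i].mean(0).round(4))
ye=(f[...,2]>150)&(f[...,1]>120)&(f[...,0]<70)&d; ye[:, 260:]=0; ye[70:]=0
print("post",P[ye].mean(0).round(3),ye.sum())
cv2.imwrite("pics/w2.png",cv2.resize(c["frame"][90:170,195:285],None,fx=7,fy=7,interpolation=cv2.INTER_CUBIC))
E
```

```text
2038 0.1414964680902038
circ 0.457933740234375 -0.17247498779296874 0.02624342346191406
0 49.0; 5 50.3; 10 51.3; 15 51.9; 20 52.2; 25 52.2; 30 51.8; 35 50.9; 40 49.7; 45 48.2; 50 46.5; 55 47.5; 60 48.9; 65 50.1; 70 51.1; 75 51.6; 80 51.8; 85 51.6; 90 51.0; 95 50.1; 100 48.8; 105 47.2; 110 46.2; 115 47.6; 120 49.1; 125 50.4; 130 51.5; 135 52.2; 140 52.5; 145 52.4; 150 51.8; 155 50.9; 160 49.6; 165 48.0; 170 46.3; 175 47.4; 
[224.33333333 115.95833333] 24 [ 0.4694 -0.1586  0.1423]
[238.03448276 127.44827586] 29 [ 0.464  -0.174   0.1506]
post [ 0.54  -0.143  0.095] 31
```

View pics/w2.png

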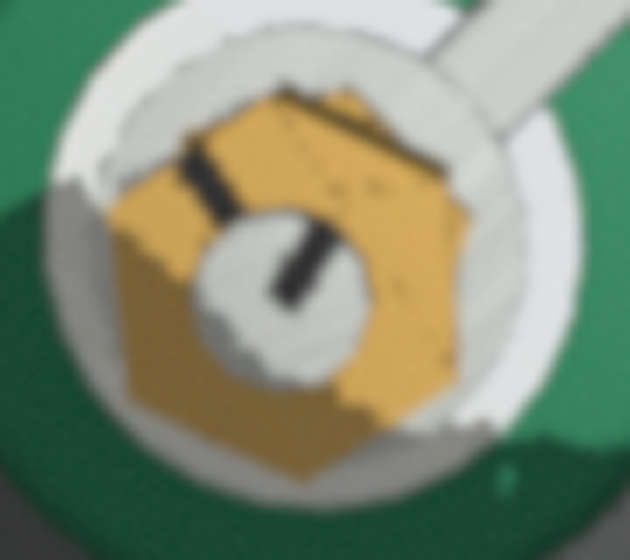

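The nut axis is at (0.458,-0.1725), with 46 mm across flats and normals at 50/110/170°. The stripe gap is about 67°, so the nut is near 0. The tool's closing axis is at 107°, so it needs about 3° of turn, then the descent.

```bash
python3 -m crank '[[[0,0,-0.047],[18,-10.6,30],85],[[0,0,0],[18,-10.6,30],85],[[0,0,0],[0,0,35],85],[[0,0,0],[0,0,35],85],[[0,0,0],[0,0,30],85],[[0,0,0],[0,0,25],85],[[0,0,0],[0,0,24],85],[[0,0,0],[0,0,0],85]]'
python3 - <<'E'
from h import *
print(r.observe()["q"].round(2));T=tool();print(T.round(4))
d=np.array([.458,-.1725,.100])-T[:3,3];print(T[:3,:3].T@d*1e3)
E
```

```text
time_s: 2.58
position: [0.4543, -0.1723, 0.0963]
orientation: [-3.091, -0.539, 0.008]
contact_force: [-0.5, 0.6, 0.1]
width: 0.0851
finger_force: 0.0
[-0.54  0.24 -0.37  0.97 -0.    2.26]
[[ 0.941   0.3383 -0.006   0.4543]
 [ 0.3383 -0.941   0.0035 -0.1723]
 [-0.0045 -0.0053 -1.      0.0963]
 [ 0.      0.      0.      1.    ]]
[ 3.39056135  1.36894793 -3.71763573]
```

The last joint reads 2.26, so a further 1.2 rad would pass its limit of 3.14. I'll back it off 60° to the next pair of flats, with the fingers open and clear of the nut.

```bash
python3 -m crank '[[[0,0,0],[3.4,1.4,-4],85],[[0,0,-0.117],[0,0,0],85],[[0,0,-0.117],[0,0,0],85],[[0,0,-0.117],[0,0,0],85],[[0,0,-0.117],[0,0,0],85],[[0,0,-0.117],[0,0,0],85],[[0,0,-0.117],[0,0,0],85],[[0,0,-0.117],[0,0,0],85]]' >/dev/null
python3 -m crank '[[[0,0,-0.117],[0,0,0],85],[[0,0,-0.117],[0,0,0],85],[[0,0,0],[0,0,0],85],[[0,0,0],[0,0,0],85]]' >/dev/null
python3 - <<'E'
from h import *
print(r.observe()["q"].round(2));T=tool();print(T.round(4))
print("y bearing",np.degrees(np.arctan2(T[1,1],T[0,1])))
d=np.array([.458,-.1725,.102])-T[:3,3];print(T[:3,:3].T@d*1e3)
E
```

```text
[-0.53  0.23 -0.35  0.99  0.    1.22]
[[ 1.743e-01  9.847e-01  2.200e-03  4.614e-01]
 [ 9.847e-01 -1.743e-01 -1.300e-03 -1.737e-01]
 [-9.000e-04  2.400e-03 -1.000e+00  1.060e-01]
 [ 0.000e+00  0.000e+00  0.000e+00  1.000e+00]]
y bearing -10.036451847000217
[ 0.5515075  -3.53046505  4.01572556]
```

```bash
python3 -m crank '[[[0,0,0],[0.5,-3.5,4],85],[[0,0,0],[0,0,0],60],[[0,0,0],[0,0,0],40],[[0,0,0],[0,0,0],40],[[0,0,0],[0,0,0],40],[[0,0,0],[0,0,0],40],[[0,0,0],[0,0,0],40],[[0,0,0],[0,0,0],40]]' 60
```

```text
time_s: 4.25
position: [0.4581, -0.1721, 0.1008]
orientation: [2.402, 2.022, 0.002]
contact_force: [5.5, 0.0, 5.4]
width: 0.0451
finger_force: 62.6
```

The nut is gripped at 45 mm, which matches its flats. Now I'll turn it clockwise.

```bash
python3 -m crank '[[[0,0,0.11],[0,0,0],40],[[0,0,0.11],[0,0,0],40],[[0,0,0.11],[0,0,0],40],[[0,0,0.11],[0,0,0],40],[[0,0,0.11],[0,0,0],40],[[0,0,0.11],[0,0,0],40],[[0,0,0.11],[0,0,0],40],[[0,0,0],[0,0,0],40]]'
python3 -m crank '[[[0,0,0.08],[0,0,0],40],[[0,0,0.08],[0,0,0],40],[[0,0,0.08],[0,0,0],40],[[0,0,0],[0,0,0],40],[[0,0,0],[0,0,0],40]]'
python3 - <<'E'
from h import *
o=r.observe();T=tool();print(o["wrist_torque"],o["q"].round(2));print("y bearing",np.degrees(np.arctan2(T[1,1],T[0,1])))
E
```

```text
time_s: 4.92
position: [0.4582, -0.1721, 0.1008]
orientation: [2.989, 0.962, 0.003]
contact_force: [5.6, 0.5, 4.2]
width: 0.0457
finger_force: 62.7
time_s: 5.33
position: [0.4582, -0.1722, 0.1008]
orientation: [3.081, 0.607, 0.003]
contact_force: [5.9, -0.1, 5.5]
width: 0.0456
finger_force: 62.7
[ 0.19447053 -0.87824881 -0.10242592] [-0.53  0.23 -0.36  0.97  0.    2.22]
y bearing -67.70928074580108
```

```bash
q='from h import *
o=r.observe();T=tool();print(o["wrist_torque"].round(2),"y bearing",np.degrees(np.arctan2(T[1,1],T[0,1])))'
python3 -m crank '[[[0,0,0.05],[0,0,0],40],[[0,0,0.05],[0,0,0],40],[[0,0,0],[0,0,0],40]]' >/dev/null; python3 -c "$q"
python3 -m crank '[[[0,0,0.04],[0,0,0],40],[[0,0,0],[0,0,0],40]]'>/dev/null ; python3 -c "$q"
python3 -m crank '[[[0,0,0.04],[0,0,0],40],[[0,0,0],[0,0,0],40]]' >/dev/null; python3 -c "$q"
```

```text
[ 0.13 -0.93 -0.15] y bearing -73.57332409622214
[ 0.08 -0.91 -0.18] y bearing -75.81389348834037
[-0.04 -0.95  0.81] y bearing -78.01267141560628
```

The torque jumped from 0.18 to 0.81 N m after 68° of turn, so the nut is on its stop. I'll release, lift straight up and check the stripes.

```bash
python3 -m crank '[[[0,0,-0.03],[0,0,0],70],[[0,0,0],[0,0,0],85],[[0,0,0],[0,0,0],85],[[0,0,0],[0,0,0],85],[[0,0,0],[0,0,-35],85],[[0,0,0],[0,0,-35],85],[[0,0,0],[0,0,-35],85],[[0,0,0],[0,0,-35],85]]'
python3 -m crank '[[[0,0,0],[0,0,0],85],[[0,0,0],[0,0,0],85]]'
python3 - <<'E'
from h import *
c,P=look("wrist");f=c["frame"].astype(int);d=c["depth"]>0
red=(f[...,2]>130)&(f[...,1]<60)&(f[...,0]<60)&d&(abs(P[...,2]-.088)<.02)
p=P[red];print("red",red.sum(),p.mean(0).round(4), np.degrees(np.arctan2(p[:,1].mean()+.1725,p[:,0].mean()-.458)))
T=tool();print(T.round(4),r.observe()["q"].round(2))
cv2.imwrite("pics/w3.png",c["frame"])
E
```

```text
time_s: 6.58
position: [0.4566, -0.1716, 0.2418]
orientation: [-3.119, -0.375, 0.001]
contact_force: [1.1, -0.4, 0.2]
width: 0.0851
finger_force: 0.0
time_s: 6.75
position: [0.4577, -0.1722, 0.242]
orientation: [3.117, 0.375, 0.004]
contact_force: [-0.3, 0.3, -0.4]
width: 0.085
finger_force: 0.0
red 436 [ 0.5782 -0.2398  0.0893] -29.240594853797568
[[ 9.715e-01  2.370e-01  6.000e-04  4.571e-01]
 [ 2.370e-01 -9.715e-01 -4.000e-04 -1.718e-01]
 [ 5.000e-04  6.000e-04 -1.000e+00  2.404e-01]
 [ 0.000e+00  0.000e+00  0.000e+00  1.000e+00]] [-0.53  0.15 -0.1   1.32 -0.    2.37]
```

View pics/w3.png

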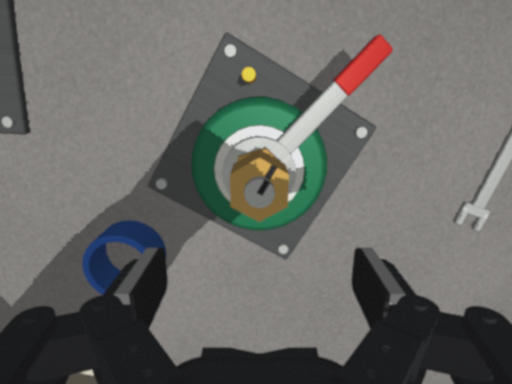

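The stripes now meet at px (265,178), so the nut is tight. The spanner is unmoved at -29.3°, with its handle at (0.573,-0.237). Moving over the handle with a clockwise yaw.

```bash
python3 -m crank '[[[0,0,0],[24.3,22.7,0],85],[[0,0,0],[24.3,22.7,0],85],[[0,0,0],[24.3,22.7,0],85],[[0,0,0],[24.3,22.7,0],85],[[0,0,0.107],[0,0,20],85],[[0,0,0.107],[0,0,20],85],[[0,0,0.107],[0,0,20],85],[[0,0,0.107],[0,0,10],85]]'>/dev/null
python3 -m crank '[[[0,0,0],[0,0,0],80],[[0,0,0],[0,0,0],80]]'
python3 - <<'E'
from h import *
T=tool();print(T.round(4),r.observe()["q"].round(2))
d=np.array([.573,-.237,.070])-T[:3,3];print(T[:3,:3].T@d*1e3)
E
```

```text
time_s: 7.63
position: [0.5724, -0.2365, 0.1687]
orientation: [-3.127, 0.29, 0.005]
contact_force: [-0.5, -0.1, 0.6]
width: 0.08
finger_force: 0.0
[[ 0.9829 -0.1841 -0.003   0.5724]
 [-0.1841 -0.9829  0.0017 -0.2365]
 [-0.0033 -0.0011 -1.      0.1687]
 [ 0.      0.      0.      1.    ]] [-0.53  0.4   0.07  1.25 -0.    2.8 ]
[ 0.97577628  0.44514688 98.69679352]
```

```bash
python3 -m crank '[[[0,0,0],[1,0.5,25],75],[[0,0,0],[0,0,25],75],[[0,0,0],[0,0,25],70],[[0,0,0],[0,0,23],65],[[0,0,0],[0,0,0],50],[[0,0,0],[0,0,0],44],[[0,0,0],[0,0,0],44],[[0,0,0],[0,0,0],44]]'
python3 -m crank '[[[0,0,-0.045],[3.2,-11,0],44],[[0,0,-0.045],[2.7,-11.2,0],44],[[0,0,-0.045],[2.3,-11.3,0],44],[[0,0,-0.045],[1.8,-11.4,0],44],[[0,0,-0.045],[1.3,-11.4,0],44],[[0,0,-0.045],[0.8,-11.5,0],44],[[0,0,0],[0,0,0],44]]'
python3 - <<'E'
from h import *
T=tool();d=T[:2,3]-[.458,-.1725];print("b",np.degrees(np.arctan2(d[1],d[0])),np.hypot(*d),"x",np.degrees(np.arctan2(T[1,0],T[0,0])))
E
```

```text
time_s: 8.3
position: [0.575, -0.2382, 0.0744]
orientation: [3.127, -0.294, 0.004]
contact_force: [-0.3, 0.5, -0.2]
width: 0.0441
finger_force: 0.0
time_s: 8.88
position: [0.5922, -0.1705, 0.0742]
orientation: [3.137, 0.135, 0.004]
contact_force: [-0.1, -0.5, 0.0]
width: 0.0437
finger_force: 0.0
b 0.8561587287875525 0.1341885809685192 x 4.910515163198077
```

```bash
python3 -m crank '[[[0,0,-0.045],[0.3,-11,0],44],[[0,0,-0.045],[0,-8,0],44],[[0,0,0],[0,0,0],44]]'
python3 -m crank '[[[0,0,0],[0,-3,0],44],[[0,0,0],[0,-3,0],44]]'
python3 - <<'E'
from h import *
T=tool();d=T[:2,3]-[.458,-.1725];print("b",np.degrees(np.arctan2(d[1],d[0])),np.hypot(*d),"x",np.degrees(np.arctan2(T[1,0],T[0,0])))
ims=[]
for n in("scene","wrist"):
    c,P=look(n);ims.append(c["frame"])
    f=c["frame"].astype(int);red=(f[...,2]>130)&(f[...,1]<60)&(f[...,0]<60)&(c["depth"]>0)&(P[...,1]<0)
    p=np.median(P[red],0) if red.any() else 0;print(n,red.sum(),p)
    if red.any():print(np.degrees(np.arctan2(p[1]+.1725,p[0]-.458)))
im=np.hstack([cv2.resize(ims[0][100:220,140:300],(400,300)),cv2.resize(ims[1],(400,300))]);cv2.imwrite("pics/s3.png",im)
E
```

```text
time_s: 9.13
position: [0.5901, -0.1523, 0.0737]
orientation: [3.129, 0.272, 0.003]
contact_force: [1.0, 0.4, -0.3]
width: 0.0441
finger_force: 0.0
time_s: 9.3
position: [0.5891, -0.1475, 0.073]
orientation: [3.129, 0.266, 0.002]
contact_force: [2.6, -2.6, 1.0]
width: 0.0441
finger_force: 1.3
b 10.78750859160933 0.1334249363057635 x 9.700751330941024
scene 26 [ 0.80243722 -0.05414122  0.02251324]
18.96423152631619
wrist 3650 [ 0.5950407  -0.15820721  0.08969435]
5.954191713006145
```

View pics/s3.png

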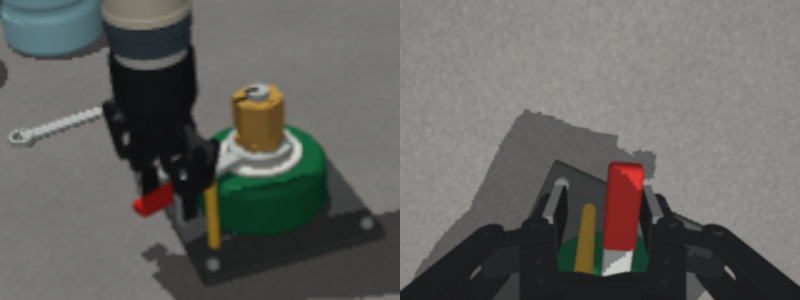

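The handle sits in the fork, pushed by the right-hand finger, at about 5°, with a gap left to the post. I'll keep pushing until it firms up.

```bash
python3 -m crank '[[[0,0,-0.03],[0,-4,0],44],[[0,0,-0.03],[0,-4,0],44],[[0,0,0],[0,0,0],44]]' | grep -E "posi|contact"
python3 -m crank '[[[0,0,-0.02],[0,-3,0],44],[[0,0,0],[0,0,0],44]]'| grep -E "posi|contact"
python3 -m crank '[[[0,0,-0.02],[0,-3,0],44],[[0,0,0],[0,0,0],44]]'| grep -E "posi|contact"
```

```text
position: [0.5868, -0.1397, 0.0724]
contact_force: [1.1, -7.6, 0.1]
position: [0.5865, -0.1395, 0.0724]
contact_force: [1.0, -21.5, -2.6]
position: [0.5861, -0.1393, 0.0725]
contact_force: [2.2, -33.3, -5.6]
```

The force rises to 33 N with no further motion, so the spanner is against the post. I'll back the fork off to the middle, lift and check.

```bash
python3 -m crank '[[[0,0,0],[0,6,0],44],[[0,0,0],[0,7,0],60],[[0,0,0],[0,0,0],60],[[0,0,0],[0,0,-25],60],[[0,0,0],[0,0,-35],60],[[0,0,0],[0,0,-35],60],[[0,0,0],[0,0,-35],60],[[0,0,0],[-30,0,-20],60]]'
python3 -m crank '[[[0,0,0],[-35,0,0],60],[[0,0,0],[-35,0,0],60],[[0,0,0],[0,0,0],60],[[0,0,0],[0,0,0],60]]'>/dev/null
python3 - <<'E'
from h import *
c,P=look("wrist");f=c["frame"].astype(int);d=c["depth"]>0
red=(f[...,2]>130)&(f[...,1]<60)&(f[...,0]<60)&d&(abs(P[...,2]-.088)<.02)
p=P[red].mean(0);print(red.sum(),p,np.degrees(np.arctan2(p[1]+.1725,p[0]-.458)))
cv2.imwrite("pics/w4.png",c["frame"])
E
```

```text
time_s: 10.65
position: [0.5632, -0.1524, 0.2252]
orientation: [3.111, 0.431, 0.007]
contact_force: [-2.2, -0.7, 0.3]
width: 0.0597
finger_force: 0.0
203 [ 0.58875513 -0.14581222  0.08893353] 11.535908871027502
```

View pics/w4.png

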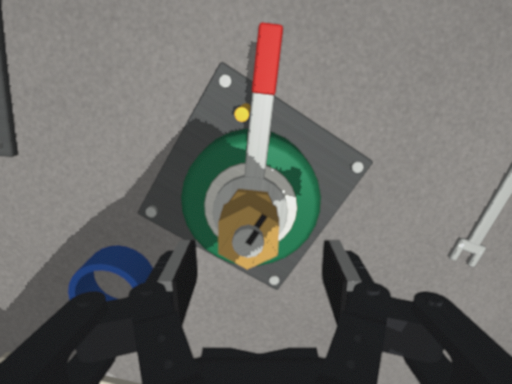

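The spanner shank at px (262,110) is touching the yellow post at (242,114), with the handle at 11.5°. The nut stripes are still aligned at (258,228), and the fingers are clear. Handing in.

```bash
python3 -c "from cell import r; print(r.job_done())"
```

```text
the job is handed in; nothing more can be done
None
```

The job is handed in (no verdict came back): the green wheel's nut is tight with its stripes aligned, its spanner is against the yellow post and let go, and the blue wheel was never approached.

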